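Store the matches in the jar and screw its lid shut

TASK

Put the matchbox into the open white storage jar, then close the jar: lay the wooden lid on the neck so that it sits level up on top of the thread ridges, turn it backwards (anticlockwise seen from above) until it drops into the thread, then screw it clockwise until it comes up against its stop. Leave the cutlery, the mug, the fish tin and the pod box where they are.

Things in the scene. Friction and masses are not known exactly. Their poses are not given: they have to be found in the camera images.
- matchbox: small card matchbox lying flat, 37 (its x) x 53 (its y) x 16 mm high, 30 g, tray shut and fixed. Origin: centre of its underside, z up.
- jar: heavy white stoneware jar, mouth open, 124 mm in diameter, 80 mm high; fixed where it stands. Origin: centre of its underside; z its axis. Inner floor at z 6, mouth 86 mm wide. Neck 96 mm across, rim tapering to 90. Outside the neck: three equal thread starts 120 deg apart, out to 108 mm across (see jar_rim, jar_entry). Angles: anticlockwise from above, from the jar's x axis.
- jar_rim (a point): centre of the jar's mouth, z 80 mm on its axis. Each thread start has: a stop block from 0 to 12 deg, top at z 78; a ridge with flat top at z 72 from 12 to 76 deg, its underside sloping down to the stop; a gap from 76 deg to the next stop at 120 deg. Under it a ledge: z 59 in the gap, sloping down to z 54 below the ridge at the stop. Same again +120, +240 deg.
- jar_entry (a point): middle of one gap in the thread: 52 mm from the jar's axis at 98 deg in its frame, z 59 mm; others at +120, +240 deg. With a lug's middle between 89 and 107 deg (or +120, +240) the lid drops in; more anticlockwise turning is then blocked by the next stop, clockwise turning runs the lugs under the ridges.
- lid: round wooden lid, 120 mm in diameter, about 250 g, lying loose, right way up. Origin: centre of its lower edge; z up. Flat top at z 31 mm with a bar handle (see lid_grip). Inside its skirt (26 mm deep, 112 mm across) three inward lugs, each 26 deg wide, 4 mm high at the lower edge, 100 mm free between them, centred on the lid's +x and 120 deg either side.
- lid_grip (a point): middle of the lid's bar handle, on the lid's axis, z 46 mm. The bar is 14 mm thick (along the lid's y), from z 31 to 57, and runs from 42 mm on the -x side to a thicker round end, 24 mm across, centred 36 mm on the +x side.
- lid_mark (a point): middle of the lug under the handle's round end: 52 mm out along the lid's +x, at its lower edge. On the jar the neck centres the lid with 2 mm play. Lid origin above the jar's: 72 mm with lugs on the ridges (78 on the stop blocks), where it turns freely back; 59 dropped in a gap; 56 screwed home. Clockwise on the ridges it is blocked by the stops. Little force is needed.
- jar_home0 (a point): where a lug's middle stands when the lid is screwed home: 52 mm from the jar's axis at 25 deg in its frame, z 56 mm
- jar_home1 (a point): the same, at 145 deg
- jar_home2 (a point): the same, at 265 deg
- teaspoon: steel teaspoon, 132 mm, lying on the worktop; bystander
- fork: steel fork, 196 mm, lying on the worktop; bystander
- mug: light blue mug, 105 mm high, at the back; bystander
- fish_tin: flat oval fish tin, 23 mm high, at the back; bystander
- pod_box: flat yellow carton, 99 x 118 x 33 mm, at the back; bystander
There are look-alikes about, which are no part of the job. Leave any black or turquoise look-alike of the matchbox alone.

How it is judged (in metres and radians):
On the way, in this order (a step that is already met when the one before it is completed fails the run):
1. the matchbox lies in the jar (horizontal distance between matchbox and jar below 0.05 m and z of matchbox in the frame of jar below 0.055 m), for 0.2 s.
2. the lid lies level on the jar's neck, up on the thread (70 to 80 mm above the jar's foot), not dropped (horizontal distance between lid and jar below 0.008 m and z of lid in the frame of jar between 0.068 and 0.08 m and angle between lid's own z axis and vertical below 0.06 rad and contact force between lid and jar above 0.3 N), for 0.3 s.
3. turned back, the lid has dropped into the thread (less than 62 mm above the jar's foot) (horizontal distance between lid and jar below 0.006 m and z of lid in the frame of jar below 0.062 m and angle between lid's own z axis and vertical below 0.06 rad), for 0.2 s.
At the end, for the whole second after the job is handed in: The matchbox is inside the jar; the lid is level and at rest on the neck, screwed to its stop (a lug within 7 mm of a home point, lid less than 58.5 mm above the jar's foot and within 6 mm of its axis); the bystanders have not been shifted more than 30 mm (all of step 1 and (horizontal distance between lid_mark and jar_home0 below 0.007 m or horizontal distance between lid_mark and jar_home1 below 0.007 m or horizontal distance between lid_mark and jar_home2 below 0.007 m) and horizontal distance between lid and jar below 0.006 m and z of lid in the frame of jar below 0.0585 m and angle between lid's own z axis and vertical below 0.05 rad and linear speed of lid below 0.02 m/s); the robot touches nothing.
It fails at once if a bystander (teaspoon, fork, mug, fish tin, pod box) is shifted more than 30 mm (distance of any of teaspoon, fork, mug, fish_tin, pod_box from where it was at the start of the episode above 0.03 m).
It also fails if it takes over 61 s, if anything falls off the work surface, if the arm or the gripper's body presses on something with over 40 N, if the wrist force passes 120 N, or if a joint passes its speed limit or range.

ROBOT

A 6-joint arm with a two-finger parallel gripper is mounted at the origin on a cart in front of the work surface, level with it; the furniture and walls round the work are solid. World frame = base frame: x ahead of the robot, y to its left, z up, the work surface at z = 0. Lengths are in mm, angles in degrees, forces in N, time in s.
With the tool pointing down it reaches from about 300 to 850 mm from the base axis. Payload 4.2 kg.
Tool frame: the origin (TCP) lies at the very end of the fingers, on their centre line; the grasp point (between the pads) lies 19 mm behind it; z points along the fingers, y is the line along which they close (so a half turn about z gives the same grasp; the last joint's range is limited). The gripper opens to 91 mm and grips with 3 to 60 N. Pads are 32 mm wide; open, the fingers measure 118 mm over their backs; the gripper's body (76 mm by 178 mm) begins 60 mm behind the grasp point.
Start: joints at [72.307, 18.312, 89.639, -0, 72.044, -1.146], TCP at [163.763, 551.203, 213.976] pointing down, gripper open.
Joint ranges: [-177.97, 177.97], [-48.28, 115.42], [12.27, 149.76], [-77.06, 257.06], [2.81, 150.46], [-146.56, 146.56]. Speed limits (degrees/s): [147.25, 147.25, 180, 180, 180, 180].

INTERFACE

Orientations are given as [roll, pitch, yaw] about the fixed x, y, z axes, in that order (R = Rz(yaw) Ry(pitch) Rx(roll)).
In Python, from workcell import env, eyes gives the robot as it stands.
- The arm moves only by the tool send_rows, never from a script. Its argument "targets" is text: rows parted by semicolons, each of 7 numbers parted by spaces: the shift along the tool's x, y, z in m, then the turn, a rotation vector about the tool's x, y, z in degrees, then the opening in per cent of the stroke, from 0 (shut) to 100 (fully open). A call has 1 to 12 rows; each row is the pose to reach, as a shift and turn from the pose commanded when the call began, along the tool's axes at that moment; what a row does not reach only later rows make up. A row lasts 1/12 s, in which the tool goes at most 41.7 mm and 7.16 degrees, less where a joint would pass 70% of its speed; a pose out of reach is approached as far as the arm can. A call with a gripper value outside its range is refused whole. The fingers move at their own pace and stop on an object; "grip_force" is the grip in N (left out, the last holds). Time passes only in rows, so rows that repeat a pose let the fingers close. It gives the time, the measured TCP pose, the force, the opening and the grip force at its end, in the units of the state.
- env.state(): the state, without advancing time (a new reading comes with each control period).
- eyes.grab_frame(name): name is "scene" or "top" or "wrist"; returns a dict with "image" (480x640x3 uint8, blue, green, red), "fovy" (degrees; the focal length in pixels is half the picture's height over the tangent of half this angle, whatever the lens; pixels are square), "cx", "cy" (the principal point, pixels), "eye" and "attitude" of the camera in the world. Camera axes: x right, y up, looking along -z (the intrinsics and any distortion apply to the point x, -y, -z); pixel columns grow to the right and rows downward; lengths in mm; the calibration is good to about 2 mm. A picture is of the moment at which its call begins. There is no depth.
- env.job_done(): hands the job in; it is judged then, once.
The state is a dict: "time_s": time; "qpos": joint angles; "qvel": joint speeds; "effort": joint torques, N m; "ee_pos": TCP position; "ee_rot": TCP orientation; "force": force on the tool from outside, world axes, zero at the start; "torque": the same for the moment, N m; "gripper_width": finger opening in mm; "gripper_force": force on a finger pad.
Only numpy, scipy, OpenCV 4.12 (cv2) and the standard library are available. Lean on these libraries where they do the work, as an engineer would, in place of code of your own. Each camera call takes 0.05 s, during which the arm holds its last target. There are 200 camera calls.

## Working session

There is one attempt and no reset: what is moved stays moved. The work goes in short steps, Python scripts to look and compute and a tool call to move; the robot and the scene stay as the last step left them, time stands still between calls to the robot, and variables do not carry over. Pictures are saved under pics/ and viewed, at most 10 in all, crops included, and the job is handed in when it is done.

Besides the shell and the picture viewer there is one more tool, called by a JSON object that holds its "op" and its "data", one argument or row to a line. send_rows: Moves the arm, as the interface text tells. Its arguments: {"type":"object","properties":{"targets":{"type":"string"},"grip_force":{"type":"number"}},"required":["targets"]}

```bash
ls; mkdir -p pics; python3 - <<'E'
from workcell import env, eyes
import cv2,numpy as np
for n in("scene","top"):
    f=eyes.grab_frame(n); cv2.imwrite(f"pics/{n}0.png",f["image"])
    print(n,{k:v for k,v in f.items() if k!="image"})
f=eyes.grab_frame("wrist");cv2.imwrite("pics/wrist0.png",f["image"]);print({k:v for k,v in f.items() if k!="image"})
print(env.state())
E
```

```text
pics
scene {'fovy': 54.16370557719302, 'cx': 319.4878132572509, 'cy': 233.68036095121383, 'eye': array([245.77228134, 491.46754524, 758.78186534]), 'attitude': array([  42.49941956,    0.37271419, -150.1064111 ])}
top {'fovy': 49.475322530204814, 'cx': 317.57441618360866, 'cy': 244.80418147084072, 'eye': array([ 435.29278596,  -41.86883038, 1183.37511245]), 'attitude': array([  6.55461747,  -0.90510198, -88.39677856])}
{'fovy': 67.58888802478202, 'cx': 320.43130825554744, 'cy': 238.57900430106747, 'eye': array([ 85.59937552, 574.82937349, 383.37581026]), 'attitude': array([-1.66963602e+01,  6.69420548e-02,  7.34794634e+01])}
{'time_s': 0.15, 'qpos': array([ 7.23084496e+01,  1.83409390e+01,  8.96900726e+01, -1.49172117e-03,
        7.20442748e+01, -1.14687452e+00]), 'qvel': array([ 0.00256715, -0.19858654, -0.0802923 ,  0.01786104,  0.01698861,
        0.04905832]), 'effort': array([ 5.27753491e-04, -4.12770724e+01, -2.32153094e+01,  7.27282232e-02,
        4.33830090e-02, -1.11809295e-04]), 'ee_pos': array([163.63858109, 550.82359499, 213.3382411 ]), 'ee_rot': array([-1.79924700e+02, -8.87095893e-05,  1.63455785e+02]), 'force': array([-0.17306238, -0.05996403, -0.24945849]), 'torque': array([ 0.01019274,  0.04356419, -0.03109835]), 'gripper_force': 0.0, 'gripper_width': 91.2190577301417}
```

View pics/top0.png

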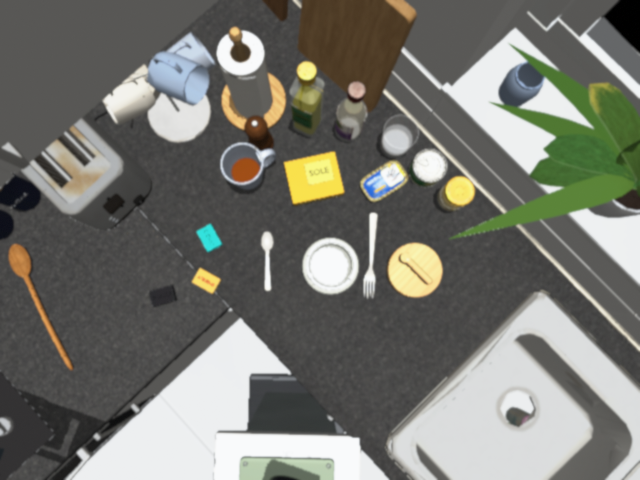

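View pics/scene0.png

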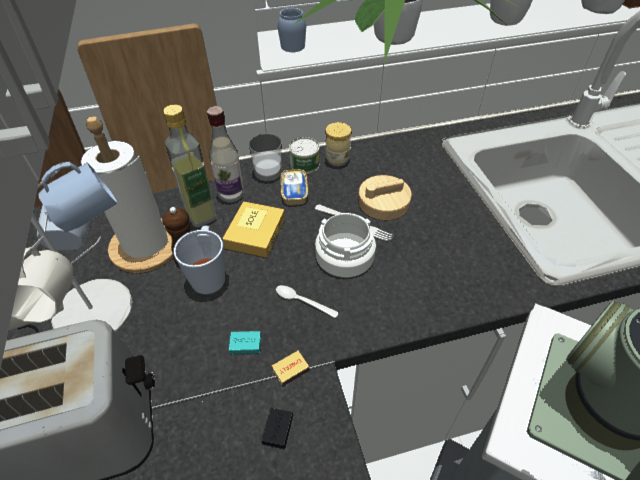

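The top view shows the orange matchbox at (206,281), the jar at (330,266), and the lid at (415,270) with its handle from (402,258) to (428,283). In the scene view they are at (290,367), (346,243) and (385,197). Next I'll measure them.

```bash
cat > h.py <<'E'
import numpy as np,cv2
from scipy.spatial.transform import Rotation as R
from workcell import env,eyes
def grab(n,save=None):
    f=eyes.grab_frame(n); 
    if save: cv2.imwrite(f"pics/{save}.png",f["image"])
    f["R"]=R.from_euler("xyz",f["attitude"],degrees=True).as_matrix()
    f["f"]=240/np.tan(np.radians(f["fovy"]/2)); return f
def ray(f,p,z):
    p=np.atleast_2d(np.float64(p)); d=np.c_[(p[:,0]-f["cx"])/f["f"],-(p[:,1]-f["cy"])/f["f"],-np.ones(len(p))]@f["R"].T
    e=np.array(f["eye"]); return e+d*((z-e[2])/d[:,2])[:,None]
def proj(f,P):
    q=(np.atleast_2d(P)-f["eye"])@f["R"]; return np.c_[f["cx"]+f["f"]*q[:,0]/-q[:,2],f["cy"]+f["f"]*q[:,1]/q[:,2]]
def blobs(m,amin=60):
    c,_=cv2.findContours(m.astype(np.uint8),cv2.RETR_EXTERNAL,cv2.CHAIN_APPROX_NONE)
    return [k for k in c if cv2.contourArea(k)>amin]
def hsv(f): return cv2.cvtColor(f["image"],cv2.COLOR_BGR2HSV)
def rect(f,c,z):
    P=ray(f,c[:,0],z)[:,:2]; (x,y),s,a=cv2.minAreaRect(P.astype(np.float32)); return np.round([x,y,*s,a],1)
E
python3 - <<'E'
from h import *
for n in("top","scene"):
    f=grab(n); H=hsv(f)
    m=(H[...,0]>8)&(H[...,0]<30)&(H[...,1]>90)&(H[...,2]>120)
    for c in blobs(m):
        print(n,np.round(c[:,0].mean(0)),"z16",rect(f,c,16),"z31",rect(f,c,31)[:4])
    w=(H[...,1]<40)&(H[...,2]>150)
    for c in blobs(w,400):
        u=c[:,0].mean(0)
        if abs(u-([330,266] if n=="top" else [346,243])).max()<25: print(" jar",u,"z35",rect(f,c,35),"z75",rect(f,c,75))
    if n=="top":
        t=f["image"][230:310,375:455]; cv2.imwrite("pics/c.png",np.hstack([cv2.resize(t,(400,400),interpolation=2),cv2.resize(f["image"][226:306,290:370],(400,400),interpolation=2)]))
E
```

```text
top [206. 280.] z16 [482.8 190.5  57.5  40.7  62.8] z31 [482.2 187.5  56.7  40.2]
top [ 39. 305.] z16 [412.3 557.3 308.8  44.1  25.9] z31 [412.6 549.6 304.8  43.6]
top [415. 264.] z16 [ 519.7 -276.3  121.7  124.4    1.6] z31 [ 518.6 -273.3  120.1  122.8]
top [459. 191.] z16 [ 704.4 -378.1   69.6   69.5   39. ] z31 [ 700.9 -373.7   68.7   68.6]
top [244. 169.] z16 [738.5 114.4  53.8  59.4   2.4] z31 [734.6 112.4  53.2  58.6]
top [314. 177.] z16 [725.5 -43.2 104.6 123.8  14.5] z31 [721.8 -43.2 103.2 122.2]
top [307.  96.] z16 [920.  -23.6  49.3  38.8  64.5] z31 [913.8 -23.9  48.6  38.3]
top [231. 108.] z16 [881.7 153.6 113.2  38.7  32.1] z31 [875.9 151.1 111.8  38.2]
top [596.  89.] z16 [ 961.2 -700.3   31.    60.3   50.7] z31 [ 954.5 -691.8   30.6   59.5]
top [274. 100.] z16 [905.   51.4  47.9 130.4  86. ] z31 [898.9  50.2  47.3 128.7]
top [306.  70.] z16 [980.5 -17.9  46.7  47.    2. ] z31 [973.5 -18.2  46.1  46.4]
top [235.  33.] z16 [1067.1  153.6   30.    25.9    2.6] z31 [1059.   151.1   29.7   25.6]
top [402.   8.] z16 [1148.5 -241.7   77.4   31.8   49.2] z31 [1139.3 -239.1   76.4   31.4]
 jar [330.08860759 265.50632911] z35 [522.9 -86.2 121.8 121.7   1.7] z75 [519.8 -84.7 117.6 117.5   1.7]
scene [290. 366.] z16 [480.8 193.5  53.2  37.5  62.6] z31 [476.  199.6  52.2  36.8]
scene [139. 254.] z16 [892.2 131.2 135.5  99.2  33.9] z31 [879.1 138.4 132.8  97.2]
scene [254. 225.] z16 [729.9 -51.2 101.4 123.2  14.4] z31 [720.1 -40.3  99.4 120.7]
scene [338. 130.] z16 [ 735.6 -451.4   65.    68.8   29.4] z31 [ 725.7 -432.3   63.7   67.4]
scene [ 92. 122.] z16 [1343.2 -152.    31.6   58.4   48.4] z31 [1321.  -139.    30.9   57.3]
scene [172. 110.] z16 [1192.5 -304.2   50.3   56.8   41.2] z31 [1173.4 -288.1   49.3   55.6]
scene [138.  34.] z16 [1623.7 -615.3  411.7   39.3   49.3] z31 [1595.9 -593.   403.4   38.5]
 jar [348.48387097 231.55376344] z35 [533.3 -95.3 174.2 149.4   8.7] z75 [517.4 -62.9 164.6 141.2   8.7]
```

View pics/c.png

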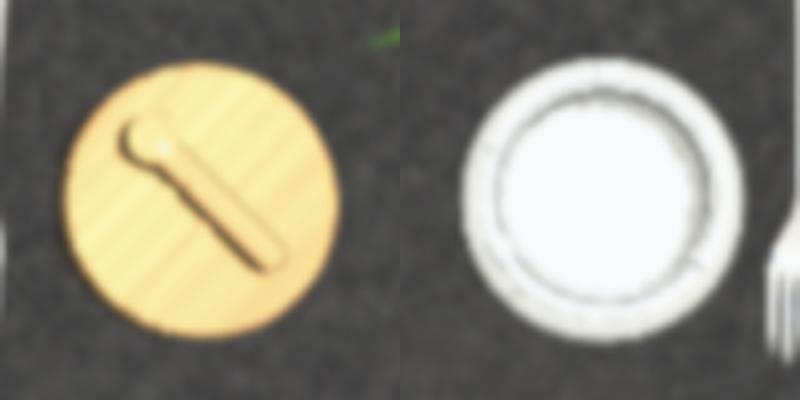

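The crop shows the lid's round handle end pointing up-left, so the lid yaw is about 46°. The jar threads aren't readable from here, so I'll use the wrist camera for those later. The matchbox centre is about (481.5, 192) with its long axis at 62.8°, and its measured size matches the given one.

```bash
cat >> h.py <<'E'
def go(x,y,z,yaw,tilt0=True):
    s=env.state(); p=np.array(s["ee_pos"]); M=R.from_euler("xyz",s["ee_rot"],degrees=True)
    T=R.from_euler("xyz",[180,0,yaw],degrees=True)
    print("shift m",np.round(M.inv().apply(np.array([x,y,z])-p)/1000,4),"rot",np.round((M.inv()*T).as_rotvec(degrees=True),2))
E
python3 -c "
from h import *
go(481.5,192,60,62.8);go(481.5,192,4,62.8)"
```

```text
shift m [-0.4069 -0.2535  0.1538] rot [-3.0000e-02  3.0000e-02  1.0066e+02]
shift m [-0.4069 -0.2535  0.2098] rot [-3.0000e-02  3.0000e-02  1.0066e+02]
```

{"op": "send_rows", "data": {
  "targets": "-0.407 -0.2535 0.12 0 0 100.6 100;-0.407 -0.2535 0.12 0 0 100.6 100;-0.407 -0.2535 0.12 0 0 100.6 100;-0.407 -0.2535 0.12 0 0 100.6 100;-0.407 -0.2535 0.12 0 0 100.6 100;-0.407 -0.2535 0.12 0 0 100.6 100;-0.407 -0.2535 0.12 0 0 100.6 100;-0.407 -0.2535 0.12 0 0 100.6 100;-0.407 -0.2535 0.12 0 0 100.6 100;-0.407 -0.2535 0.12 0 0 100.6 100;-0.407 -0.2535 0.12 0 0 100.6 100;-0.407 -0.2535 0.12 0 0 100.6 100"
}}

```text
time_s: 1.25
ee_pos: [483.0, 190.1, 93.4]
ee_rot: [180.0, 0.0, 77.1]
force: [-0.4, 1.6, 0.1]
gripper_width: 91.3
gripper_force: 0.0
```

```bash
python3 -c "
from h import *
print(env.state()['ee_pos'],env.state()['ee_rot'])
go(481.5,192,60,62.8);go(481.5,192,4,62.8)"
```

```text
[483.00028198 190.13722354  93.39088844] [1.79990047e+02 4.74188562e-03 7.71072459e+01]
shift m [ 0.0015 -0.0019  0.0334] rot [1.000e-02 0.000e+00 1.431e+01]
shift m [ 0.0015 -0.0019  0.0894] rot [1.000e-02 0.000e+00 1.431e+01]
```

{"op": "send_rows", "data": {
  "targets": "0 0 0.03 0 0 14.7 100;0 0 0.06 0 0 14.7 100;0 0 0.08 0 0 14.7 100;0 0 0.089 0 0 14.7 100;0 0 0.089 0 0 14.7 100;0 0 0.089 0 0 14.7 30;0 0 0.089 0 0 14.7 30;0 0 0.089 0 0 14.7 30;0 0 0.089 0 0 14.7 30;0 0 0.089 0 0 14.7 30;0 0 0.089 0 0 14.7 30;0 0 0.089 0 0 14.7 30",
  "grip_force": 12
}}

```text
time_s: 2.25
ee_pos: [481.8, 192.4, 5.3]
ee_rot: [180.0, -0.0, 62.8]
force: [-0.1, 0.6, -0.6]
gripper_width: 47.5
gripper_force: 0.0
```

{"op": "send_rows", "data": {
  "targets": "0 0 0 0 0 0 30;0 0 0 0 0 0 30;0 0 0 0 0 0 30;0 0 -0.04 0 0 0 30;0 0 -0.08 0 0 0 30;0 0 -0.12 0 0 0 30;0 0 -0.155 0 0 0 30;0 0 -0.155 0 0 0 30"
}}

```text
time_s: 2.92
ee_pos: [486.0, 193.9, 167.2]
ee_rot: [179.4, -0.6, 62.8]
force: [0.6, 0.3, -0.8]
gripper_width: 38.1
gripper_force: 12.0
```

```bash
python3 -c "
from h import *
go(495,-139,160,62.8)"
```

```text
shift m [-0.2921  0.1601  0.0056] rot [ 0.57 -0.63  0.01]
```

{"op": "send_rows", "data": {
  "targets": "-0.288 0.163 0 0 0 0 30;-0.288 0.163 0 0 0 0 30;-0.288 0.163 0 0 0 0 30;-0.288 0.163 0 0 0 0 30;-0.288 0.163 0 0 0 0 30;-0.288 0.163 0 0 0 0 30;-0.288 0.163 0 0 0 0 30;-0.288 0.163 0 0 0 0 30;-0.288 0.163 0 0 0 0 30;-0.288 0.163 0 0 0 0 30;-0.288 0.163 0 0 0 0 30"
}}

```text
time_s: 3.83
ee_pos: [494.6, -138.0, 159.3]
ee_rot: [-179.9, -0.0, 62.8]
force: [0.9, -0.1, -0.1]
gripper_width: 37.6
gripper_force: 12.0
```

```bash
python3 - <<'E'
from h import *
f=grab("wrist","w1"); print(f["eye"],f["attitude"],env.state()["ee_pos"])
print(proj(f,[[522,-86,80],[522,-86,0]]))
E
```

```text
[532.53687162 -64.94281164 329.44513791] [-16.70391874   0.14111022 -27.21172272] [ 494.69252572 -137.36306389  159.41184527]
[[321.70501744 166.8505285 ]
 [321.62141383 158.32102676]]
```

View pics/w1.png

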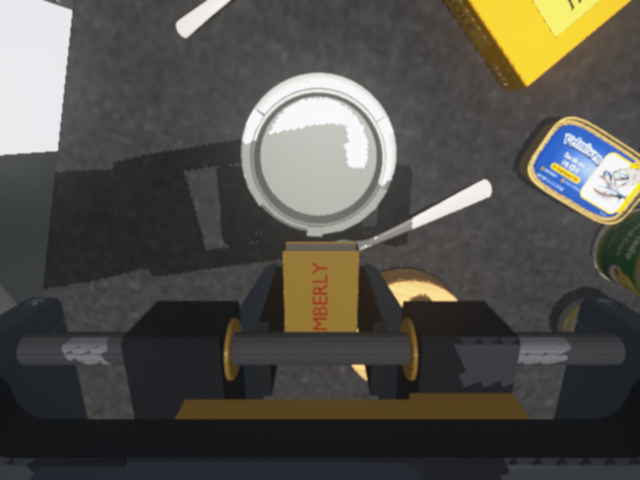

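The matchbox is held, and the jar sits at about (319,152) with faint thread marks near (262,112), (375,110) and (315,232). I'll unwrap the neck to measure the stops.

```bash
python3 - <<'E'
from h import *
f=grab("wrist")
H=hsv(f); g=f["image"].max(2)
# jar center: rim (z80) inner dark ring hard; fit outer silhouette
m=(H[...,1]<60)&(H[...,2]>95); m[245:]=0;m[:60]=0;m[:,:225]=0;m[:,412:]=0
c=max(blobs(m),key=cv2.contourArea); h=cv2.convexHull(c)
for z in(35,50): 
    P=ray(f,h[:,0],z)[:,:2].astype(np.float32); print(z,cv2.minEnclosingCircle(P),rect(f,c,z))
crop=cv2.resize(f["image"][62:244,226:412],None,fx=3.2,fy=3.2,interpolation=cv2.INTER_CUBIC)
cl=cv2.createCLAHE(4,(4,4)).apply(crop.max(2)); cv2.imwrite("pics/jar1.png",cl)
E
```

```text
35 ((520.4959106445312, -83.21504211425781), 64.9960708618164) [521.6 -81.1 125.3 125.7  32.5]
50 ((521.107666015625, -82.24930572509766), 61.68671417236328) [522.1 -80.3 118.9 119.3  32.5]
```

View pics/jar1.png

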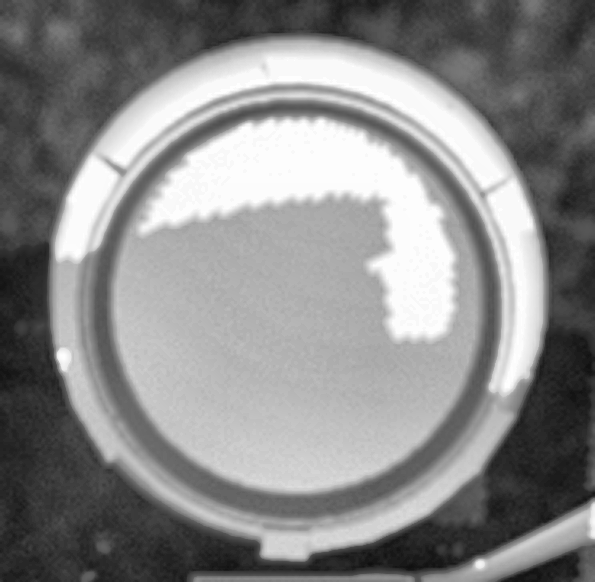

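```bash
python3 - <<'E'
from h import *
f=grab("wrist")
px=lambda u,v:[226+u/3.2,62+v/3.2]
C=ray(f,[px(298,308)],80)[0]; print("C",C)
L=ray(f,[px(93,305)],80)[0];Rr=ray(f,[px(503,305)],80)[0];print("dia",np.linalg.norm(L-Rr))
for n,p in dict(botL=(262,550),botR=(308,550),left=(108,160),right=(505,182),leftin=(125,174),rightin=(484,194),top=(265,68)).items():
    for z in(78,72,60):
        d=ray(f,[px(*p)],z)[0]-C; print(n,z,np.round([np.hypot(d[0],d[1]),np.degrees(np.arctan2(d[1],d[0]))],1),end=" ")
    print()
E
```

```text
C [523.22161174 -79.11582285  80.        ]
dia 87.24140739102161
botL 78 [  54.8 -125.8] botL 72 [  56.5 -125.7] botL 60 [  60.  -125.7] 
botR 78 [  54.2 -114.7] botR 72 [  55.9 -114.8] botR 60 [  59.4 -114.9] 
left 78 [ 49.4 115.7] left 72 [ 50.3 116.1] left 60 [ 52.2 116.9] 
right 78 [50.1  3.5] right 72 [51.   3.2] right 60 [53.   2.4] 
leftin 78 [ 45.  115.9] leftin 72 [ 45.9 116.4] leftin 60 [ 47.6 117.2] 
rightin 78 [45.2  3.7] rightin 72 [46.   3.3] rightin 60 [47.7  2.5] 
top 78 [47.9 70.9] top 72 [48.6 71. ] top 60 [50.1 71.2]
```

The bottom stop block runs from -126° to -114.5° at radius 54, which gives a jar yaw of about -6° (mod 120). The two dark lines fit that. The jar centre is about (523, -82), good enough to drop the box in, so I'll do that first.

{"op": "send_rows", "data": {
  "targets": "0.0635 -0.001 0 0 0 0 30;0.0635 -0.001 0 0 0 0 30;0.0635 -0.001 0 0 0 0 30;0.0635 -0.001 0 0 0 0 30;0.0635 -0.001 0.025 0 0 0 30;0.0635 -0.001 0.05 0 0 0 30;0.0635 -0.001 0.07 0 0 0 30;0.0635 -0.001 0.085 0 0 0 30;0.0635 -0.001 0.1 0 0 0 30;0.0635 -0.001 0.115 0 0 0 30;0.0635 -0.001 0.13 0 0 0 30;0.0635 -0.001 0.13 0 0 0 30"
}}

```text
time_s: 4.98
ee_pos: [520.6, -81.2, 27.5]
ee_rot: [-179.7, 0.1, 62.8]
force: [-0.8, -0.3, -0.5]
gripper_width: 38.1
gripper_force: 12.0
```

{"op": "send_rows", "data": {
  "targets": "0 0 0 0 0 0 30;0 0 0 0 0 0 51;0 0 0 0 0 0 51;0 0 0 0 0 0 51;0 0 0 0 0 0 51;0 0 -0.02 0 0 0 51;0 0 -0.06 0 0 0 51;0 0 -0.1 0 0 0 51;0 0 -0.13 0 0 0 51;0 0 -0.13 0 0 0 51"
}}

```text
time_s: 5.82
ee_pos: [527.4, -82.1, 167.1]
ee_rot: [179.2, -0.2, 62.8]
force: [0.9, -0.0, 0.6]
gripper_width: 46.5
gripper_force: 0.0
```

{"op": "send_rows", "data": {
  "targets": "-0.06 -0.0175 0 0 0 16.8 60;-0.06 -0.0175 0 0 0 16.8 60;-0.06 -0.0175 0 0 0 16.8 60;-0.06 -0.0175 0 0 0 16.8 60;-0.06 -0.0175 0 0 0 16.8 60;-0.06 -0.0175 0 0 0 16.8 60;-0.06 -0.0175 0 0 0 16.8 60;-0.06 -0.0175 0 0 0 16.8 60;-0.06 -0.0175 0 0 0 16.8 60"
}}

```text
time_s: 6.57
ee_pos: [480.5, -126.5, 159.8]
ee_rot: [-180.0, 0.0, 46.1]
force: [0.6, 0.7, -0.5]
gripper_width: 54.7
gripper_force: 0.0
```

```bash
python3 - <<'E'
from h import *
f=grab("wrist","w2"); s=env.state(); print(s["ee_pos"],s["ee_rot"],s["qvel"].max())
np.save("w2.npy",dict(f),allow_pickle=True)
crop=cv2.resize(f["image"][62:244,226:412],None,fx=3.2,fy=3.2,interpolation=cv2.INTER_CUBIC)
cv2.imwrite("pics/jar2.png",cv2.createCLAHE(4,(4,4)).apply(crop.max(2)))
E
```

```text
[ 480.43174303 -126.51573821  159.7848424 ] [-1.79985814e+02  4.69111817e-04  4.60583072e+01] 0.0688640139661213
```

View pics/jar2.png

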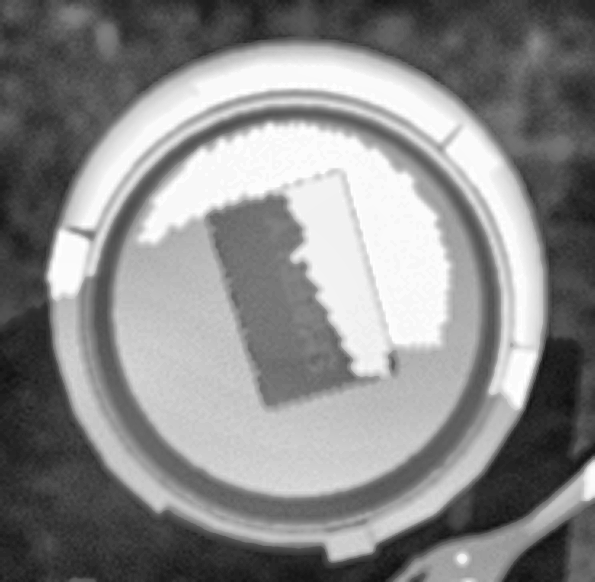

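The matchbox lies flat in the jar. The stop block is at the bottom of the crop, around (350,545). Now I'll fit the mouth edge.

```bash
cat > jar.py <<'E'
from h import *
f=np.load("w2.npy",allow_pickle=True).item()
g=cv2.GaussianBlur(f["image"].max(2),(3,3),0).astype(np.float32)
C=np.array([522.,-82.])
a=np.radians(np.arange(0,360,3))
for it in range(4):
    r=np.arange(38,47,.25); pts=[]
    for t in a:
        uv=proj(f,np.c_[C[0]+r*np.cos(t),C[1]+r*np.sin(t),0*r+80]).astype(np.float32)
        v=cv2.remap(g,uv[None,:,0].copy(),uv[None,:,1].copy(),1)[0]
        k=np.argmax(np.gradient(v)); pts.append([C[0]+r[k]*np.cos(t),C[1]+r[k]*np.sin(t)])
    P=np.array(pts)
    from scipy.optimize import least_squares
    s=least_squares(lambda q:np.hypot(*(P-q[:2]).T)-q[2],[*C,43],loss="soft_l1"); C=s.x[:2]
    print(np.round(s.x,2),np.abs(s.fun).mean().round(2))
px=lambda u,v:[226+u/3.2,62+v/3.2]
for n,p in dict(bL=(325,548),bR=(374,546),left=(80,231),right=(452,138),right2=(522,347)).items():
    d=ray(f,[px(*p)],78)[0][:2]-C; print(n,np.round([np.hypot(*d),np.degrees(np.arctan2(d[1],d[0]))],1))
E
python3 jar.py
```

```text
[521.41 -81.24  43.66] 0.26
[521.41 -81.24  43.69] 0.29
[521.4  -81.25  43.68] 0.29
[521.43 -81.2   43.64] 0.27
bL [  50.8 -126.2]
bR [  53.  -114.1]
left [ 49.1 113.2]
right [49.6  5.2]
right2 [ 49.5 -49.7]
```

{"op": "send_rows", "data": {
  "targets": "-0.14 0.13 0.03 0 0 0 60;-0.14 0.13 0.03 0 0 0 60;-0.14 0.13 0.03 0 0 0 60;-0.14 0.13 0.03 0 0 0 60;-0.14 0.13 0.03 0 0 0 60;-0.14 0.13 0.03 0 0 0 60;-0.14 0.13 0.03 0 0 0 60;-0.14 0.13 0.03 0 0 0 60;-0.14 0.13 0.03 0 0 0 60;-0.14 0.13 0.03 0 0 0 60"
}}

```text
time_s: 7.45
ee_pos: [476.8, -316.5, 130.3]
ee_rot: [180.0, -0.0, 46.1]
force: [-0.0, 1.1, 0.9]
gripper_width: 54.7
gripper_force: 0.0
```

```bash
python3 - <<'E'
from h import *
f=grab("wrist","w3"); s=env.state(); print(s["ee_pos"],s["ee_rot"])
H=hsv(f); m=(H[...,0]>8)&(H[...,0]<32)&(H[...,1]>70)&(H[...,2]>60)
np.save("w3.npy",dict(f),allow_pickle=True)
for c in blobs(m,1000): print(c[:,0].mean(0),rect(f,c,31), cv2.boundingRect(c))
E
```

```text
[ 476.85220437 -316.61791449  130.32844755] [ 1.79980968e+02 -1.56052421e-02  4.61096062e+01]
[390.85950413 408.10192837] [ 415.2 -476.1   27.7  325.9   46.2] (216, 393, 354, 26)
[326.20522388 159.58208955] [ 518.2 -270.4  120.7  120.7   71.9] (231, 71, 186, 168)
[600.96174863  68.57377049] [ 693.6 -359.1   79.4   65.    60.5] (542, 0, 98, 124)
```

View pics/w3.png

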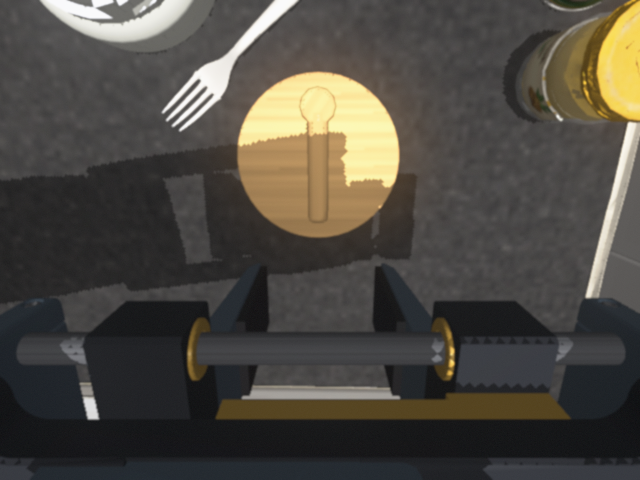

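The lid is in clear view, with the round end at (318,104) and the tail at (318,220), so the bar is already aligned with tool x.

```bash
python3 - <<'E'
from h import *
f=np.load("w3.npy",allow_pickle=True).item()
P=ray(f,[[318,104],[318,220]],57); d=P[0]-P[1]; print(P,np.hypot(*d[:2]),np.degrees(np.arctan2(d[1],d[0])))
go(518.4,-271.6,35,46)
E
```

```text
[[ 543.88139632 -244.05469374   57.        ]
 [ 491.1178216  -298.73948813   57.        ]] 75.9896147768699 46.024362218581395
shift m [ 0.0612 -0.0013  0.0953] rot [ 0.02 -0.02  0.11]
```

{"op": "send_rows", "data": {
  "targets": "0.061 -0.001 0.02 0 0 0 50;0.061 -0.001 0.04 0 0 0 50;0.061 -0.001 0.06 0 0 0 50;0.061 -0.001 0.08 0 0 0 50;0.061 -0.001 0.09 0 0 0 50;0.061 -0.001 0.095 0 0 0 50;0.061 -0.001 0.095 0 0 0 50;0.061 -0.001 0.095 0 0 0 0;0.061 -0.001 0.095 0 0 0 0;0.061 -0.001 0.095 0 0 0 0;0.061 -0.001 0.095 0 0 0 0;0.061 -0.001 0.095 0 0 0 0",
  "grip_force": 30
}}

```text
time_s: 8.5
ee_pos: [518.2, -273.3, 35.6]
ee_rot: [180.0, -0.0, 46.0]
force: [-1.3, 1.0, 0.7]
gripper_width: 15.3
gripper_force: 0.8
```

{"op": "send_rows", "data": {
  "targets": "0 0 0 0 0 0 0;0 0 0 0 0 0 0;0 0 0 0 0 0 0;0 0 0 0 0 0 0"
}}

```text
time_s: 8.83
ee_pos: [518.1, -273.2, 35.5]
ee_rot: [-180.0, -0.0, 46.0]
force: [-2.1, 0.9, 5.5]
gripper_width: 13.8
gripper_force: 30.0
```

{"op": "send_rows", "data": {
  "targets": "0 0 -0.02 0 0 0 0;0 0 -0.06 0 0 0 0;0 0 -0.1 0 0 0 0;0.03 -0.028 -0.115 0 0 0 0;0.055 -0.0512 -0.115 0 0 0 0;0.08 -0.0745 -0.115 0 0 0 0;0.105 -0.098 -0.115 0 0 0 0;0.125 -0.1165 -0.115 0 0 0 0;0.1385 -0.129 -0.115 0 0 0 0;0.1385 -0.129 -0.115 0 0 0 0;0.1385 -0.129 -0.1 0 0 0 0;0.1385 -0.129 -0.09 0 0 0 0"
}}

```text
time_s: 9.83
ee_pos: [521.5, -84.1, 124.0]
ee_rot: [180.0, 0.0, 46.1]
force: [-0.1, -0.1, -3.3]
gripper_width: 13.7
gripper_force: 30.0
```

```bash
python3 - <<'E'
from h import *
s=env.state();print(s["ee_pos"],s["ee_rot"],s["force"],s["torque"])
f=grab("scene","s1"); cv2.imwrite("pics/s1c.png",cv2.resize(f["image"][140:300,240:460],None,fx=3.5,fy=3.5))
E
```

```text
[521.49119881 -84.05908549 124.04208491] [1.79988619e+02 1.75180774e-02 4.60574710e+01] [-0.11366207 -0.100614   -3.29076884] [-0.14378952  0.14139827 -0.02123694]
```

View pics/s1c.png

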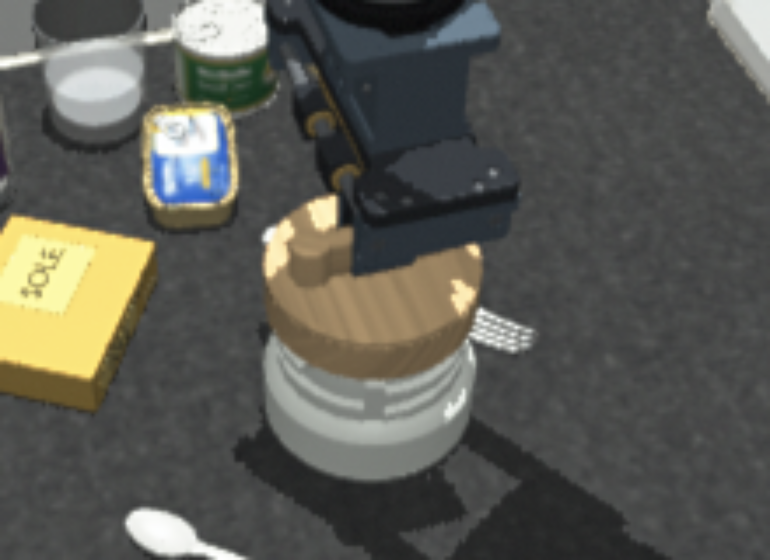

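The lid hangs level and centred over the neck, in the middle of the crop. Next I'll lower it gently.

{"op": "send_rows", "data": {
  "targets": "0 0 0.004 0 0 0 0;0 0 0.008 0 0 0 0;0 0 0.011 0 0 0 0;0 0 0.013 0 0 0 0;0 0 0.015 0 0 0 0;0 0 0.0165 0 0 0 0;0 0 0.0175 0 0 0 0;0 0 0.0175 0 0 0 0"
}}

```text
time_s: 10.55
ee_pos: [521.6, -84.1, 107.5]
ee_rot: [180.0, -0.0, 46.0]
force: [0.7, -0.6, -2.5]
gripper_width: 13.7
gripper_force: 30.0
```

{"op": "send_rows", "data": {
  "targets": "0 0 0.001 0 0 0 0;0 0 0.002 0 0 0 0;0 0 0.002 0 0 0 0;0 0 0.002 0 0 0 0;0 0 0.002 0 0 0 0;0 0 0.002 0 0 0 0"
}}

```text
time_s: 11.05
ee_pos: [521.8, -84.0, 107.4]
ee_rot: [179.9, -0.0, 46.0]
force: [-2.6, 0.6, 9.9]
gripper_width: 14.0
gripper_force: 30.0
```

{"op": "send_rows", "data": {
  "targets": "0 0 0 0 0 0 0;0 0 0 0 0 -4 0;0 0 0 0 0 -8 0;0 0 0 0 0 -12 0;0 0 0 0 0 -16 0;0 0 0 0 0 -20 0;0 0 0 0 0 -25 0;0 0 0 0 0 -30 0;0 0 0 0 0 -35 0;0 0 0 0 0 -40 0;0 0 0 0 0 -43 0;0 0 0 0 0 -46 0"
}}

```text
time_s: 12.05
ee_pos: [521.7, -84.0, 105.7]
ee_rot: [180.0, 0.0, 92.2]
force: [1.2, -0.1, -2.4]
gripper_width: 13.6
gripper_force: 30.0
```

{"op": "send_rows", "data": {
  "targets": "0 0 0 0 0 0 0;0 0 0 0 0 0 0"
}}

```text
time_s: 12.22
ee_pos: [521.6, -84.0, 105.5]
ee_rot: [180.0, -0.0, 91.9]
force: [0.2, -0.2, -2.8]
gripper_width: 13.7
gripper_force: 30.0
```

Contact is gone, so the lugs are over the gaps. Lowering into the thread.

{"op": "send_rows", "data": {
  "targets": "0 0 0.003 0 0 0 0;0 0 0.006 0 0 0 0;0 0 0.009 0 0 0 0;0 0 0.011 0 0 0 0;0 0 0.012 0 0 0 0;0 0 0.0125 0 0 0 0;0 0 0.0125 0 0 0 0;0 0 0.0125 0 0 0 0;0 0 0.0125 0 0 0 0"
}}

```text
time_s: 12.97
ee_pos: [521.3, -83.9, 94.4]
ee_rot: [180.0, -0.0, 92.0]
force: [-4.1, 0.7, 9.5]
gripper_width: 13.7
gripper_force: 30.0
```

{"op": "send_rows", "data": {
  "targets": "0 0 -0.001 0 0 5 0;0 0 -0.001 0 0 10 0;0 0 -0.001 0 0 15 0;0 0 -0.0005 0 0 20 0;0 0 0 0 0 25 0;0 0 0 0 0 30 0;0 0 0.0005 0 0 35 0;0 0 0.0005 0 0 40 0;0 0 0.001 0 0 45 0;0 0 0.001 0 0 50 0;0 0 0.0015 0 0 55 0;0 0 0.002 0 0 60 0"
}}

```text
time_s: 13.97
ee_pos: [521.4, -84.3, 92.2]
ee_rot: [180.0, 0.0, 31.8]
force: [-3.1, -0.7, 9.1]
gripper_width: 14.1
gripper_force: 30.0
```

```bash
python3 -c "
from h import *
s=env.state();print(s['ee_pos'],s['ee_rot'],s['force'],s['torque'],s['gripper_width'])"
```

```text
[521.37524558 -84.28637714  92.17768854] [1.79966218e+02 3.08041655e-02 3.18281739e+01] [-3.07681533 -0.72313145  9.0718813 ] [-0.14909398  0.95534231  0.36640547] 14.120592491124913
```

{"op": "send_rows", "data": {
  "targets": "0 0 0 0 0 3 0;0 0 0.0002 0 0 6 0;0 0 0.0004 0 0 9 0;0 0 0.0005 0 0 11 0;0 0 0.0005 0 0 13 0;0 0 0.0005 0 0 14 0;0 0 0.0005 0 0 15 0;0 0 0.0005 0 0 15 0"
}}

```text
time_s: 14.63
ee_pos: [520.9, -83.4, 91.2]
ee_rot: [-180.0, 0.1, 17.2]
force: [-2.6, 2.8, 6.4]
gripper_width: 14.0
gripper_force: 30.7
```

```bash
python3 -c "
from h import *
s=env.state();print(s['ee_pos'],s['ee_rot'],s['force'],s['torque'],s['gripper_width'])"
```

```text
[520.94044058 -83.3809089   91.2341642 ] [-1.79961072e+02  5.88045361e-02  1.71783267e+01] [-2.59998805  2.78226079  6.40591936] [0.50412596 0.73960412 1.15254098] 14.01364183259249
```

{"op": "send_rows", "data": {
  "targets": "0 0 0 0 0 1.5 0;0 0 0 0 0 3 0;0 0 0 0 0 3 0;0 0 0 0 0 3 0"
}}

```text
time_s: 14.97
ee_pos: [520.6, -83.5, 91.2]
ee_rot: [-180.0, 0.1, 14.3]
force: [-4.6, 2.4, 6.7]
gripper_width: 15.3
gripper_force: 31.8
```

```bash
python3 -c "
from h import *
s=env.state();print(s['ee_pos'],s['ee_rot'],s['force'],s['torque'],s['gripper_width'])"
```

```text
[520.64726537 -83.48642154  91.23539674] [-1.79977439e+02  1.03199869e-01  1.42518567e+01] [-4.57237275  2.3735125   6.72050397] [0.3610508  0.85015852 1.22766191] 15.34697908552729
```

The grip is being forced open and the moment has levelled off, so the lid is against its stop at about 56 mm. I'll release, lift and check.

{"op": "send_rows", "data": {
  "targets": "0 0 0 0 0 -2 50;0 0 0 0 0 -2 50;0 0 0 0 0 -2 50;0 0 0 0 0 -2 50;0 0 -0.03 0 0 -2 50;0 0 -0.07 0 0 -2 50;-0.03 0 -0.1 0 0 -2 50;-0.06 0 -0.11 0 0 -2 50;-0.06 0 -0.11 0 0 -2 50;-0.06 0 -0.11 0 0 -2 50;-0.06 0 -0.11 0 0 -2 50;-0.06 0 -0.11 0 0 -2 50"
}}

```text
time_s: 15.97
ee_pos: [463.8, -98.4, 199.6]
ee_rot: [-180.0, 0.0, 16.0]
force: [0.6, 0.5, 0.8]
gripper_width: 45.6
gripper_force: 0.0
```

```bash
python3 - <<'E'
from h import *
f=grab("wrist","w4"); s=env.state(); print(s["ee_pos"],s["ee_rot"],s["force"])
np.save("w4.npy",dict(f),allow_pickle=True)
H=hsv(f); m=(H[...,0]>8)&(H[...,0]<32)&(H[...,1]>70)&(H[...,2]>60)
for c in blobs(m,5000): print(c[:,0].mean(0),rect(f,c,87))
E
```

```text
[463.7813766  -98.34192997 199.46420746] [-1.79946611e+02  6.79698783e-02  1.60167968e+01] [-0.01446501 -0.18982687  0.09777203]
[369.70758621 407.99448276] [ 313.3 -191.2   29.1  342.3   16.1]
[321.7875     157.57916667] [522.4 -81.8 120.3 120.8  82.2]
```

View pics/w4.png

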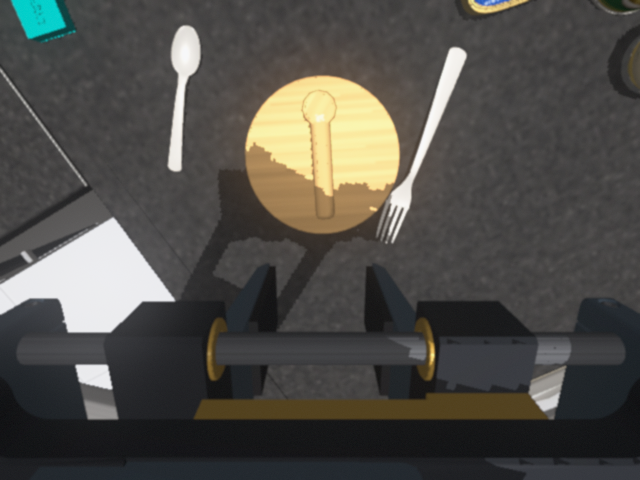

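The lid's round end is at (319,107) and its tail at (325,217). That gives a yaw of about 19° against the expected 18.7°, with the centre within about 1 mm of the jar's axis and the size right for z 87. Handing in.

```bash
python3 -c "
from workcell import env
print(env.job_done())"
```

```text
the job is handed in; nothing more can be done
None
```

The matchbox is in the jar, the lid is screwed clockwise to its stop, and the job was handed in at about 16 s; the hand-in returned no verdict.

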